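Try the refitted lid stay of a sample case

ROBOT

A 7-joint arm with a two-finger parallel gripper is mounted at the origin on a cart in front of the work surface, level with it; the furniture and walls round the work are solid. World frame = base frame: x ahead of the robot, y to its left, z up, the work surface at z = 0. Lengths are in m, angles in degrees, forces in N, time in s.
With the tool pointing down it reaches from about 0.425 to 0.875 m from the base axis. Payload 4.7 kg.
Tool frame: the origin (TCP) lies on the mounting face of the last link; the fingertips stand 182 mm ahead of it and the grasp point (between the pads) lies 164 mm ahead of it; z points along the fingers, y is the line along which they close (so a half turn about z gives the same grasp; the last joint's range is limited). The gripper opens to 87 mm and grips with 3 to 60 N. Pads are 19 mm wide; open, the fingers measure 117 mm over their backs; the gripper's body (75 mm by 190 mm) begins 51 mm behind the grasp point.
Start: joints at [75.35, 18.392, -4.016, 83.108, 1.295, 78.541, -3.26], TCP at [0.173, -0.626, 0.405] pointing down, gripper open.
Joint ranges: [-163.93, 163.93], [-17.29, 119.83], [-79.2, 71.16], [3.27, 140.29], [-89.18, 269.18], [5.43, 117.66], [-154.24, 154.24]. Speed limits (degrees/s): [147.25, 147.25, 180, 180, 180, 180, 180].

INTERFACE

Orientations are given as [roll, pitch, yaw] about the fixed x, y, z axes, in that order (R = Rz(yaw) Ry(pitch) Rx(roll)).
In Python, from cell import env gives the robot as it stands.
- The arm moves only by the tool servo_tool, never from a script. Its argument "plan" is a list of rows, each an object with "xyz": the shift along the tool's x, y, z in cm, a list of three; "twist": the turn, a rotation vector about the tool's x, y, z in degrees, a list of three; "jaw": the closure, from 0 (fully open) to 1 (shut). In form: [{"xyz": [x, y, z], "twist": [wx, wy, wz], "jaw": jaw}, ...]. A call has 1 to 10 rows; each row is the pose to reach, as a shift and turn from the pose commanded when the call began, along the tool's axes at that moment; what a row does not reach only later rows make up. A row lasts 1/12 s, in which the tool goes at most 41.7 mm and 7.16 degrees, less where a joint would pass 70% of its speed; a pose out of reach is approached as far as the arm can. A call with a gripper value outside its range is refused whole. The fingers move at their own pace and stop on an object; "newtons" is the grip in N (left out, the last holds). Time passes only in rows, so rows that repeat a pose let the fingers close. It gives the time, the measured TCP pose, the force, the opening and the grip force at its end, in the units of the state.
- env.get_obs(): the state, without advancing time (a new reading comes with each control period).
- env.read_camera(name): name is "scene" or "top" or "wrist"; returns a dict with "img" (400x640x3 uint8, red, green, blue), "camera_matrix" (3x3 intrinsics, pixels), "R" (3x3) and "t" (3): a world point X has camera coordinates R X + t. Camera axes: x right, y down, z forward; pixel columns grow to the right and rows downward; lengths in m; the calibration is good to about 2 mm. The wrist camera is an equidistant fisheye: a pixel r from the principal point sees the ray r / f radians off the axis. A picture is of the moment at which its call begins. There is no depth.
- env.sign_off(): hands the job in; it is judged then, once.
The state is a dict: "time_s": time; "qpos": joint angles; "joint_velocities": joint speeds; "effort": joint torques, N m; "tool_pos": TCP position; "tool_rot": TCP orientation; "force": force on the tool from outside, world axes, zero at the start; "wrist_torque": the same for the moment, N m; "grip_width": finger opening in m; "grasp_force": force on a finger pad.
Only numpy, scipy, OpenCV 4.12 (cv2) and the standard library are available. Lean on these libraries where they do the work, as an engineer would, in place of code of your own. Each camera call takes 0.05 s, during which the arm holds its last target. There are 200 camera calls.

TASK

The folding stay on the right side of the small pale wooden jar case has just been refitted: try it out. Raise the lid, which has a steel loop on its front edge, until the stay locks straight, and let go so that the lid stands open on the stay alone; then break the stay's knee, whose knob goes back and down, and bring the lid fully shut again.

Things in the scene. Friction and masses are not known exactly. Their poses are not given: they have to be found in the camera images.
- case: Fixed case of pale wood, 155 (x) x 190 (y) x 85 mm high, four jars inside; its lid is a flat board 10 mm thick lying on the rim. Origin: centre of the underside, on the table. Its x axis points from the lid's free front edge to the hinge, y to the case's left, z up. The hinge line is parallel to y at x = +77.5, z = 85 mm.
- lid_loop (a point): Middle of the grip bar of the steel loop on the lid's front edge. Round bar 10 mm thick, parallel to the case's y, straight over 86 mm, 215 mm from the hinge line; lid shut: x = -137.5, z = 90 mm of the case. 55 mm is free between bar and lid edge, so fingers can take it from above, one before and one behind the bar; it turns between them as the lid rises.
- knee_knob (a point): Press point on the knee knob: dark level steel rod 14 mm thick, 50 mm long, sticking out to the case's right, on the knee's axis. Point: on the rod's axis, 13 mm from its end, 43 mm outside the lid. It moves on a circle of radius 96 mm about the stay's lower pivot (x = -47.5, z = 50 mm of the case): lid shut, at x = +47, z = 70; locked, about x = +2, z = 133. 1 to 5 N on it break the knee.
- lid (a joint): Lid angle, rad: 0 shut, grows as the free edge rises, about 1.4 (80 degrees) when the stay is straight and stops it. The hinge is stiff and damped: 1 to 3 N at the loop lift the lid. With the knee broken the lid follows as the knob is pushed on along its circle, and from below about 60 degrees sinks shut slowly by itself.
- stay_knee (a joint): Knee angle of the stay, rad: 0 folded with the lid shut, 2.72 with its two bars in line, stopped at 2.84, just past straight. A light spring snaps it past straight as the lid nears its highest position; there it is locked and the lid cannot come down until the knee is pushed back below 2.72.

How it is judged:
By the outcome, as a careful person would: the job done as asked, in the order asked, and still so for the second after the job is handed in, with the robot touching nothing.
It also fails if it takes over 58 s, if anything falls off the work surface, if the arm or the gripper's body presses on something with over 40 N, if the wrist force passes 120 N, or if a joint passes its speed limit or range.

## Working session

There is one attempt and no reset: what is moved stays moved. The work goes in short steps, Python scripts to look and compute and a tool call to move; the robot and the scene stay as the last step left them, time stands still between calls to the robot, and variables do not carry over. Pictures are saved under pics/ and viewed, at most 10 in all, crops included, and the job is handed in when it is done.

Besides the shell and the picture viewer there is one more tool, called after "Request:" as name(argument=value, ...) on one line, values as JSON. servo_tool: Moves the arm, as the interface text tells. Its arguments: {"type":"object","properties":{"plan":{"type":"array","items":{"type":"object","properties":{"xyz":{"type":"array","items":{"type":"number"}},"twist":{"type":"array","items":{"type":"number"}},"jaw":{"type":"number"}}}},"newtons":{"type":"number"}},"required":["plan"]}

```bash
mkdir -p pics; python3 - <<'E'
from cell import env
import cv2,numpy as np
np.set_printoptions(precision=4,suppress=True)
o=env.get_obs();print(o)
for n in("scene","top"):
    c=env.read_camera(n);cv2.imwrite(f"pics/{n}0.png",c["img"][:,:,::-1]);print(n,c["camera_matrix"],c["R"],c["t"])
E
```

```text
{'time_s': 0.0, 'qpos': array([75.3491, 18.4417, -4.0166, 83.175 ,  1.2955, 78.5425, -3.2606]), 'joint_velocities': array([ 0.0447,  0.0961, -0.0074,  0.0224,  0.002 , -0.0146,  0.011 ]), 'effort': array([ -0.0005, -49.1285,  -0.4043, -31.253 ,  -0.0638,   0.0436,
         0.0002]), 'tool_pos': array([ 0.1732, -0.6263,  0.4036]), 'tool_rot': array([-179.8861,    0.006 ,   15.4612]), 'force': array([0.4145, 0.1081, 0.4017]), 'wrist_torque': array([-0.0061, -0.0263,  0.0161]), 'grasp_force': 0.0, 'grip_width': 0.08719258123944441}
scene [[362.0687   0.     314.9176]
 [  0.     362.0687 198.3068]
 [  0.       0.       1.    ]] [[ 0.5103 -0.8599  0.0114]
 [-0.6572 -0.3985 -0.6397]
 [ 0.5547  0.3189 -0.7685]] [-0.3187  0.4316  0.6247]
top [[360.999    0.     319.9805]
 [  0.     360.999  197.9115]
 [  0.       0.       1.    ]] [[ 0.0006 -1.      0.0026]
 [-0.9752 -0.0011 -0.2215]
 [ 0.2215 -0.0024 -0.9752]] [-0.0283  0.5938  0.8173]
```

View pics/scene0.png

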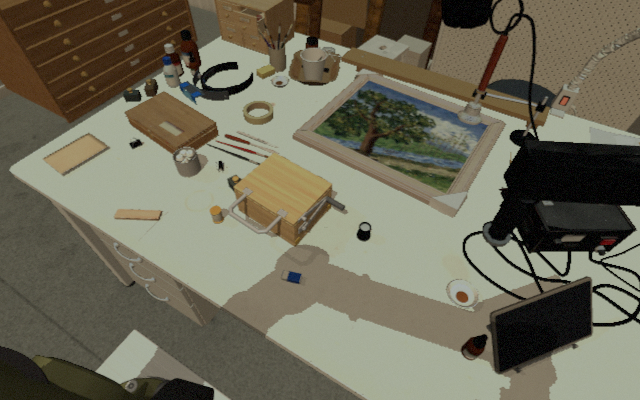

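View pics/top0.png

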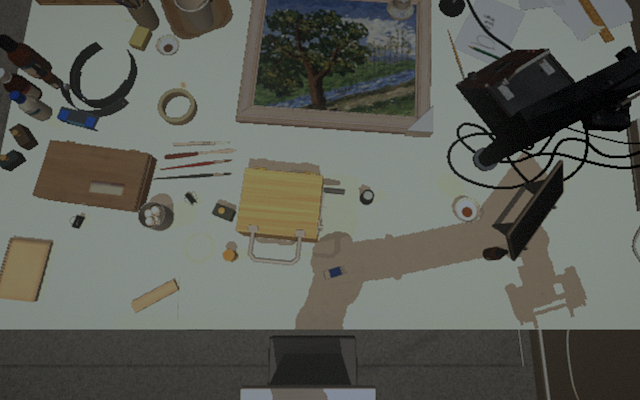

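The case sits around (280,203) in top and (283,195) in scene, with the loop at its front (273,255 top) and the knob at (335,190 top). I'll zoom in for the corners.

```bash
python3 - <<'E'
import cv2,numpy as np
a=cv2.imread("pics/top0.png")[155:275,225:355];b=cv2.imread("pics/scene0.png")[145:250,210:360]
a=cv2.resize(a,None,fx=3,fy=3,interpolation=cv2.INTER_CUBIC);b=cv2.resize(b,None,fx=2.7,fy=2.7,interpolation=cv2.INTER_CUBIC)
o=np.zeros((360,800,3),np.uint8);o[:a.shape[0],:a.shape[1]]=a;o[:b.shape[0],395:395+b.shape[1]]=b
o=np.clip(o*1.5,0,255).astype(np.uint8);cv2.imwrite("pics/crop0.png",o)
E
```

```text
(no output)
```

View pics/crop0.png

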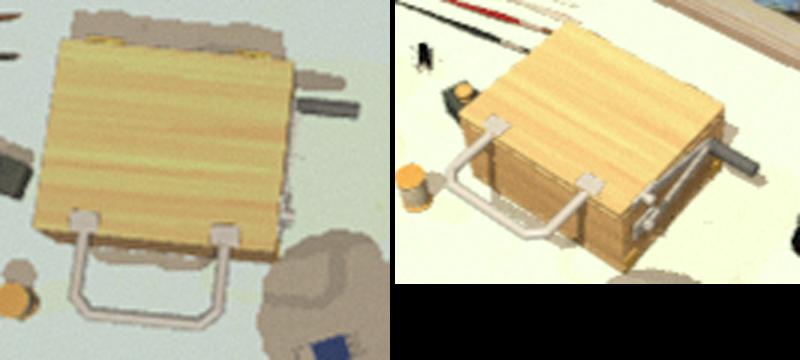

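Top crop: lid corners (62,40), (294,62), (276,248), (35,228); loop bar (88,316)-(205,325); knob tip (358,109). Scene crop: lid corners (570,25), (723,105), (622,212), (460,115); knob tip (757,168).

```bash
cat > h.py <<'E'
from cell import env
import numpy as np
from scipy.optimize import least_squares
from scipy.spatial.transform import Rotation as Rn
np.set_printoptions(precision=4,suppress=True)
def proj(c,X):
    p=np.asarray(X)@c["R"].T+c["t"];q=p@c["camera_matrix"].T;return q[:,:2]/q[:,2:]
def toW(p,X):
    c,s=np.cos(p[2]),np.sin(p[2]);X=np.atleast_2d(X);return np.c_[p[0]+c*X[:,0]-s*X[:,1],p[1]+s*X[:,0]+c*X[:,1],X[:,2]]
E
python3 - <<'E'
from h import *
ct=env.read_camera("top");cs=env.read_camera("scene")
L=np.array([[.0775,.095,.095],[.0775,-.095,.095],[-.0775,-.095,.095],[-.0775,.095,.095]])
knob=[[.047,-.151,.07]];loop=[[-.1375,0,.09]]
T=np.array([[62,40],[294,62],[276,248],[35,228],[358,109],[147,320.5]])/3+[225,155]
S=(np.array([[570,25],[723,105],[622,212],[460,115],[757,168]])-[395,0])/2.7+[210,145]
Xt=np.r_[L,knob,loop];Xs=np.r_[L,knob]
f=lambda p:np.r_[(proj(ct,toW(p,Xt))-T).ravel(),(proj(cs,toW(p,Xs))-S).ravel()]
r=least_squares(f,[.6,.1,0],loss="soft_l1")
p=r.x;print(p,np.degrees(p[2]));print(f(p).reshape(-1,2))
np.save("p.npy",p)
print("loop",toW(p,loop),"knob locked",toW(p,[.002,-.138,.133]),"shut",toW(p,[.047,-.138,.07]),"hinge",toW(p,[.0775,0,.085]))
print(env.get_obs()["time_s"])
E
```

```text
[ 0.576   0.0646 -0.0896] -5.131579433610242
[[-0.2935 -0.5315]
 [ 0.8267 -0.9958]
 [ 0.9414  1.2575]
 [-0.3654  0.5197]
 [ 1.0435  0.1488]
 [ 0.2414 -0.3102]
 [-1.4258 -2.6257]
 [ 0.8303 -0.9567]
 [-0.2611  0.437 ]
 [-1.5525 -1.0352]
 [-0.1998  0.2492]]
loop [[0.4391 0.0769 0.09  ]] knob locked [[ 0.5657 -0.073   0.133 ]] shut [[ 0.6105 -0.0771  0.07  ]] hinge [[0.6532 0.0577 0.085 ]]
0.2
```

```bash
cat >> h.py <<'E'
p=np.load("p.npy")
def down(yaw,tilt=0): # tilt: tool tilted about the tool's x
    return Rn.from_euler("xyz",[180,0,yaw],degrees=True)*Rn.from_rotvec([tilt,0,0],degrees=True)
def rel(tg,rot,frm=None,l=.164):
    """tool-frame cm and deg from the present pose so that point l ahead of TCP is at tg"""
    if frm is None:
        o=env.get_obs();frm=(o["tool_pos"],Rn.from_euler("xyz",o["tool_rot"],degrees=True))
    t=np.asarray(tg)-rot.apply([0,0,l])
    print("xyz cm",(frm[1].inv().apply(t-frm[0])*100).round(2),"twist",(frm[1].inv()*rot).as_rotvec(degrees=True).round(2))
    return t,rot
E
python3 - <<'E'
from h import *
ct=env.read_camera("top");cs=env.read_camera("scene")
P=[c["camera_matrix"]@np.c_[c["R"],c["t"]] for c in(cs,ct)]
import cv2
X=cv2.triangulatePoints(*P,np.array([[490,320],[590,282.]]).T,np.array([[510,258],[563,163.]]).T);print((X[:3]/X[3]).T)
a=rel([.33,-.36,.29],down(50));
y=90+np.degrees(p[2])
b=rel([.437,.0769,.20],down(y),a)
c=rel([.4391,.0769,.09],down(y),b)
E
```

```text
[[ 0.4482 -0.4357  0.1612]
 [ 0.6715 -0.6099  0.1042]]
xyz cm [ 22.21 -21.5   -4.95] twist [ -0.03  -0.   -34.54]
xyz cm [ 40.35 -19.89   9.  ] twist [  0.     0.   -34.87]
xyz cm [ 0.02  0.21 11.  ] twist [0. 0. 0.]
```

Request:
servo_tool(plan=[{"xyz": [5, -5, -4.9], "twist": [0, 0, -7], "jaw": 0.45}, {"xyz": [22.2, -21.5, -4.9], "twist": [0, 0, -34.5], "jaw": 0.45}, {"xyz": [22.2, -21.5, -4.9], "twist": [0, 0, -34.5], "jaw": 0.45}, {"xyz": [22.2, -21.5, -4.9], "twist": [0, 0, -34.5], "jaw": 0.45}, {"xyz": [22.2, -21.5, -4.9], "twist": [0, 0, -34.5], "jaw": 0.45}, {"xyz": [22.2, -21.5, -4.9], "twist": [0, 0, -34.5], "jaw": 0.45}, {"xyz": [22.2, -21.5, -4.9], "twist": [0, 0, -34.5], "jaw": 0.45}, {"xyz": [22.2, -21.5, -4.9], "twist": [0, 0, -34.5], "jaw": 0.45}, {"xyz": [22.2, -21.5, -4.9], "twist": [0, 0, -34.5], "jaw": 0.45}], newtons=12)

```text
time_s: 1.05
tool_pos: [0.334, -0.3542, 0.4552]
tool_rot: [179.9, -0.1, 50.5]
force: [0.6, 0.6, 0.2]
grip_width: 0.0485
grasp_force: 0.0
```

```bash
python3 - <<'E'
from h import *
y=90+np.degrees(p[2]);rel([.437,.0769,.20],down(y))
E
```

```text
xyz cm [ 39.82 -19.47   9.13] twist [  0.15  -0.04 -34.32]
```

Request:
servo_tool(plan=[{"xyz": [39.8, -19.5, 9.1], "twist": [0, 0, -34.3], "jaw": 0.45}, {"xyz": [39.8, -19.5, 9.1], "twist": [0, 0, -34.3], "jaw": 0.45}, {"xyz": [39.8, -19.5, 9.1], "twist": [0, 0, -34.3], "jaw": 0.45}, {"xyz": [39.8, -19.5, 9.1], "twist": [0, 0, -34.3], "jaw": 0.45}, {"xyz": [39.8, -19.5, 9.1], "twist": [0, 0, -34.3], "jaw": 0.45}, {"xyz": [39.8, -19.5, 9.1], "twist": [0, 0, -34.3], "jaw": 0.45}, {"xyz": [39.8, -19.5, 9.1], "twist": [0, 0, -34.3], "jaw": 0.45}, {"xyz": [39.8, -19.5, 9.1], "twist": [0, 0, -34.3], "jaw": 0.45}, {"xyz": [39.8, -19.5, 9.1], "twist": [0, 0, -34.3], "jaw": 0.45}, {"xyz": [39.8, -19.5, 9.1], "twist": [0, 0, -34.3], "jaw": 0.45}])

```text
time_s: 1.88
tool_pos: [0.4282, 0.0376, 0.3699]
tool_rot: [179.9, 0.1, 84.2]
force: [0.6, -0.6, 0.4]
grip_width: 0.0477
grasp_force: 0.0
```

Request:
servo_tool(plan=[{"xyz": [2, -1, 0.3], "twist": [0, 0, 0], "jaw": 0.45}, {"xyz": [2, -1, 0.3], "twist": [0, 0, 0], "jaw": 0.45}])

```text
time_s: 2.05
tool_pos: [0.4193, 0.0619, 0.3664]
tool_rot: [-179.9, -0.1, 84.7]
force: [-0.3, 0.2, 0.1]
grip_width: 0.0476
grasp_force: 0.0
```

```bash
python3 - <<'E'
from h import *
import cv2
y=90+np.degrees(p[2]);rel([.4391,.0769,.09],down(y));print(env.get_obs()["tool_pos"])
c=env.read_camera("wrist");cv2.imwrite("pics/w1.png",c["img"][:,:,::-1])
E
```

```text
xyz cm [ 1.66  1.85 11.24] twist [-0.09 -0.06 -0.12]
[0.4193 0.0619 0.3664]
```

View pics/w1.png

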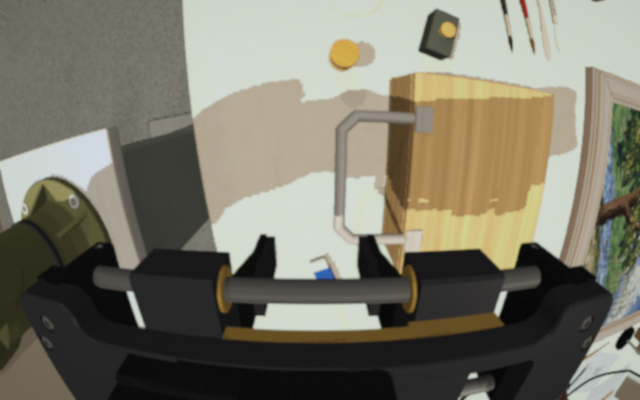

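The loop bar is at column ≈340, rows 130–225, with the fingers at 262 and 375, so I need about +1.8 cm along tool y, which matches the calculation. Descending.

Request:
servo_tool(plan=[{"xyz": [1.7, 1.8, 0], "twist": [0, 0, 0], "jaw": 0.45}, {"xyz": [1.7, 1.8, 2], "twist": [0, 0, 0], "jaw": 0.45}, {"xyz": [1.7, 1.8, 5], "twist": [0, 0, 0], "jaw": 0.45}, {"xyz": [1.7, 1.8, 8], "twist": [0, 0, 0], "jaw": 0.45}, {"xyz": [1.7, 1.8, 10], "twist": [0, 0, 0], "jaw": 0.45}, {"xyz": [1.7, 1.8, 11.2], "twist": [0, 0, 0], "jaw": 0.45}, {"xyz": [1.7, 1.8, 11.2], "twist": [0, 0, 0], "jaw": 0.45}, {"xyz": [1.7, 1.8, 11.2], "twist": [0, 0, 0], "jaw": 0.45}])

```text
time_s: 2.77
tool_pos: [0.44, 0.0707, 0.2547]
tool_rot: [-179.9, -0.0, 84.2]
force: [0.8, 0.0, 0.8]
grip_width: 0.0481
grasp_force: 0.0
```

```bash
python3 - <<'E'
from h import *
import cv2
c=env.read_camera("wrist");d=env.read_camera("scene")
o=np.hstack([c["img"][60:360,150:550],cv2.resize(d["img"][120:270,190:390],None,fx=2,fy=2)]);cv2.imwrite("pics/w2.png",o[:,:,::-1])
y=90+np.degrees(p[2]);rel([.4391,.0769,.09],down(y))
E
```

```text
xyz cm [ 0.54 -0.21  0.2 ] twist [ 0.11  0.01 -0.69]
```

View pics/w2.png

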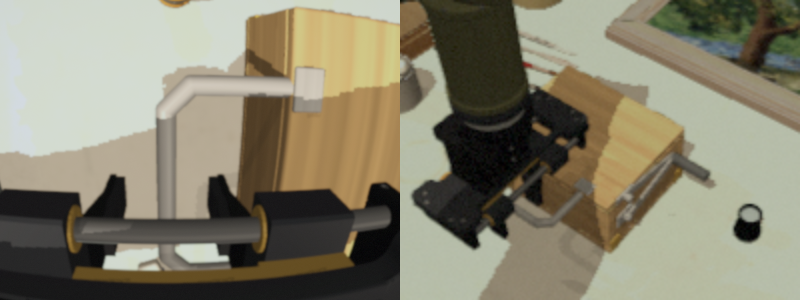

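The bar (column ≈167, left crop) runs between the two fingers (115 and 215). Closing with 12 N.

Request:
servo_tool(plan=[{"xyz": [0.3, -0.1, 0.2], "twist": [0, 0, -0.6], "jaw": 0.9}, {"xyz": [0.3, -0.1, 0.2], "twist": [0, 0, -0.6], "jaw": 1}, {"xyz": [0.3, -0.1, 0.2], "twist": [0, 0, -0.6], "jaw": 1}, {"xyz": [0.3, -0.1, 0.2], "twist": [0, 0, -0.6], "jaw": 1}, {"xyz": [0.3, -0.1, 0.2], "twist": [0, 0, -0.6], "jaw": 1}, {"xyz": [0.3, -0.1, 0.2], "twist": [0, 0, -0.6], "jaw": 1}], newtons=12)

```text
time_s: 3.37
tool_pos: [0.4392, 0.0751, 0.253]
tool_rot: [180.0, 0.0, 84.9]
force: [-0.5, 0.3, -0.3]
grip_width: 0.016
grasp_force: 0.0
```

```bash
python3 - <<'E'
from h import *
o=env.get_obs();print(o["tool_pos"],o["tool_rot"],o["force"],o["grip_width"],o["grasp_force"])
# arc in tool frame: y fwd (case x), z down; bar 215 from hinge, start angle atan(5/215)
a0=np.arctan2(5,215);r=.21506
for t in range(0,88,4):
    a=a0+np.radians(t);print(t,"y %.2f z %.2f"%(100*(r*np.cos(a0)-r*np.cos(a)),-100*(r*np.sin(a)-r*np.sin(a0))))
E
```

```text
[0.4392 0.0751 0.253 ] [179.9823   0.012   84.855 ] [-0.4848  0.3087 -0.2822] 0.016046944144851073 0.0
0 y 0.00 z -0.00
4 y 0.09 z -1.50
8 y 0.28 z -2.99
12 y 0.57 z -4.46
16 y 0.97 z -5.91
20 y 1.47 z -7.32
24 y 2.06 z -8.70
28 y 2.75 z -10.04
32 y 3.53 z -11.32
36 y 4.40 z -12.54
40 y 5.35 z -13.70
44 y 6.38 z -14.79
48 y 7.49 z -15.81
52 y 8.66 z -16.75
56 y 9.89 z -17.60
60 y 11.18 z -18.37
64 y 12.52 z -19.04
68 y 13.91 z -19.62
72 y 15.33 z -20.10
76 y 16.78 z -20.48
80 y 18.26 z -20.76
84 y 19.75 z -20.93
```

Still closing; finish the closing, then lift along the arc.

Request:
servo_tool(plan=[{"xyz": [0, 0, 0], "twist": [0, 0, 0], "jaw": 1}, {"xyz": [0, 0, 0], "twist": [0, 0, 0], "jaw": 1}, {"xyz": [0, 0, 0], "twist": [0, 0, 0], "jaw": 1}])

```text
time_s: 3.62
tool_pos: [0.4398, 0.075, 0.2532]
tool_rot: [179.9, -0.0, 84.8]
force: [2.3, -1.0, -1.1]
grip_width: 0.0094
grasp_force: 12.0
```

Request:
servo_tool(plan=[{"xyz": [0, 0.05, -0.75], "twist": [0, 0, 0], "jaw": 1}, {"xyz": [0, 0.1, -1.5], "twist": [0, 0, 0], "jaw": 1}, {"xyz": [0, 0.28, -3], "twist": [0, 0, 0], "jaw": 1}, {"xyz": [0, 0.57, -4.46], "twist": [0, 0, 0], "jaw": 1}, {"xyz": [0, 0.97, -5.9], "twist": [0, 0, 0], "jaw": 1}, {"xyz": [0, 1.47, -7.3], "twist": [0, 0, 0], "jaw": 1}, {"xyz": [0, 2.06, -8.7], "twist": [0, 0, 0], "jaw": 1}])

```text
time_s: 4.2
tool_pos: [0.4609, 0.0729, 0.3411]
tool_rot: [179.7, -0.0, 84.8]
force: [12.3, -0.9, -8.5]
grip_width: 0.0091
grasp_force: 12.0
```

Request:
servo_tool(plan=[{"xyz": [0, 0.3, 0], "twist": [0, 0, 0], "jaw": 1}, {"xyz": [0, 0.3, 0], "twist": [0, 0, 0], "jaw": 1}])

```text
time_s: 4.37
tool_pos: [0.4621, 0.073, 0.3399]
tool_rot: [-179.8, 0.0, 84.8]
force: [-2.1, -0.5, 0.6]
grip_width: 0.0094
grasp_force: 12.0
```

Request:
servo_tool(plan=[{"xyz": [0, 0.45, -0.9], "twist": [0, 0, 0], "jaw": 1}, {"xyz": [0, 0.95, -1.8], "twist": [0, 0, 0], "jaw": 1}, {"xyz": [0, 1.5, -2.65], "twist": [0, 0, 0], "jaw": 1}, {"xyz": [0, 2.1, -3.5], "twist": [0, 0, 0], "jaw": 1}, {"xyz": [0, 2.75, -4.3], "twist": [0, 0, 0], "jaw": 1}, {"xyz": [0, 3.4, -5.1], "twist": [0, 0, 0], "jaw": 1}, {"xyz": [0, 4.1, -5.85], "twist": [0, 0, 0], "jaw": 1}, {"xyz": [0, 4.9, -6.6], "twist": [0, 0, 0], "jaw": 1}, {"xyz": [0, 5.7, -7.3], "twist": [0, 0, 0], "jaw": 1}, {"xyz": [0, 6.6, -8.0], "twist": [0, 0, 0], "jaw": 1}])

```text
time_s: 5.2
tool_pos: [0.5282, 0.0668, 0.4214]
tool_rot: [-179.8, 0.1, 84.8]
force: [-6.1, -1.8, 5.3]
grip_width: 0.0095
grasp_force: 12.0
```

```bash
python3 - <<'E'
from h import *
import cv2
o=env.get_obs();g=o["tool_pos"]-[0,0,.164];c,s=np.cos(p[2]),np.sin(p[2]);d=g-[p[0],p[1],0]
X=[c*d[0]+s*d[1],-s*d[0]+c*d[1],d[2]];print(X,o["force"]);v=np.array([.0775-X[0],X[2]-.085]);print(np.hypot(*v),np.degrees(np.arctan2(v[1],v[0]))-1.3)
d=env.read_camera("scene")
cv2.imwrite("pics/s3.png",cv2.resize(d["img"][70:270,170:400],None,fx=2,fy=2)[:,:,::-1])
E
```

```text
[np.float64(-0.04780977215346826), np.float64(-0.0020757440432650673), np.float64(0.2574324860296443)] [-6.11   -1.7933  5.3085]
0.21315604902398994 52.69342442966594
```

View pics/s3.png

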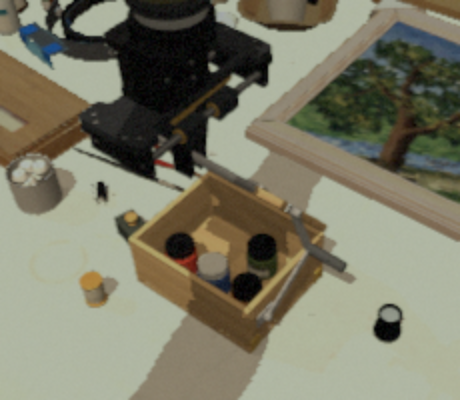

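The lid is at about 53°, held by the loop, with the knee still bent (knob at about 335,262 in the crop). Continuing.

Request:
servo_tool(plan=[{"xyz": [0, 0.75, -0.75], "twist": [0, 0, 0], "jaw": 1}, {"xyz": [0, 1.5, -1.25], "twist": [0, 0, 0], "jaw": 1}, {"xyz": [0, 2.45, -1.75], "twist": [0, 0, 0], "jaw": 1}, {"xyz": [0, 3.45, -2.25], "twist": [0, 0, 0], "jaw": 1}, {"xyz": [0, 4.5, -2.7], "twist": [0, 0, 0], "jaw": 1}, {"xyz": [0, 5.5, -3.1], "twist": [0, 0, 0], "jaw": 1}, {"xyz": [0, 6.55, -3.45], "twist": [0, 0, 0], "jaw": 1}, {"xyz": [0, 7.3, -3.65], "twist": [0, 0, 0], "jaw": 1}, {"xyz": [0, 7.3, -3.65], "twist": [0, 0, 0], "jaw": 1}])

```text
time_s: 6.0
tool_pos: [0.603, 0.0593, 0.4575]
tool_rot: [179.9, -0.0, 84.7]
force: [-0.7, -3.2, 4.3]
grip_width: 0.0099
grasp_force: 12.0
```

Request:
servo_tool(plan=[{"xyz": [0, 0.4, -0.1], "twist": [0, 0, 0], "jaw": 1}, {"xyz": [0, 0.8, -0.2], "twist": [0, 0, 0], "jaw": 1}, {"xyz": [0, 0.8, -0.2], "twist": [0, 0, 0], "jaw": 1}])

```text
time_s: 6.25
tool_pos: [0.6097, 0.059, 0.4589]
tool_rot: [179.9, 0.1, 84.8]
force: [-0.3, -5.0, 4.0]
grip_width: 0.0091
grasp_force: 12.0
```

```bash
cat >>h.py <<'E'
def lid():
    o=env.get_obs();g=o["tool_pos"]-[0,0,.164];c,s=np.cos(p[2]),np.sin(p[2]);d=g-[p[0],p[1],0]
    X=[c*d[0]+s*d[1],-s*d[0]+c*d[1],d[2]];v=np.array([.0775-X[0],X[2]-.085]);print(X,o["force"],np.hypot(*v),np.degrees(np.arctan2(v[1],v[0]))-1.3)
E
python3 -c "
from h import *
lid()"
```

```text
[np.float64(0.0340762626498493), np.float64(-0.002602218323206783), np.float64(0.2948599234825975)] [-0.2912 -5.0066  3.9955] 0.21430540928678524 77.0094676415977
```

Request:
servo_tool(plan=[{"xyz": [-0.15, 0.3, 0.0], "twist": [0, 0, 0], "jaw": 1}, {"xyz": [-0.15, 0.6, -0.05], "twist": [0, 0, 0], "jaw": 1}, {"xyz": [-0.15, 0.9, -0.1], "twist": [0, 0, 0], "jaw": 1}, {"xyz": [-0.15, 0.9, -0.1], "twist": [0, 0, 0], "jaw": 1}])

```text
time_s: 6.58
tool_pos: [0.6183, 0.0578, 0.4603]
tool_rot: [179.9, -0.0, 84.9]
force: [-0.2, -3.9, 5.6]
grip_width: 0.0094
grasp_force: 12.0
```

Request:
servo_tool(plan=[{"xyz": [0, 0.3, 0], "twist": [0, 0, 0], "jaw": 1}, {"xyz": [0, 0.4, 0], "twist": [0, 0, 0], "jaw": 1}, {"xyz": [0, 0.4, 0], "twist": [0, 0, 0], "jaw": 1}])

```text
time_s: 6.83
tool_pos: [0.6217, 0.0576, 0.4607]
tool_rot: [179.9, -0.0, 84.9]
force: [-2.2, -3.1, 8.0]
grip_width: 0.0091
grasp_force: 12.0
```

```bash
python3 - <<'E'
from h import *
import cv2
lid()
d=env.read_camera("scene");c=env.read_camera("wrist")
cv2.imwrite("pics/s4.png",np.hstack([cv2.resize(d["img"][100:250,200:370],None,fx=2.4,fy=2.4),c["img"][20:380,150:540]])[:,:,::-1])
E
```

```text
[np.float64(0.046186866003691804), np.float64(-0.002904755341379818), np.float64(0.296682166049944)] [-2.2456 -3.1206  8.0402] 0.21398563452780378 80.2855291100634
```

View pics/s4.png

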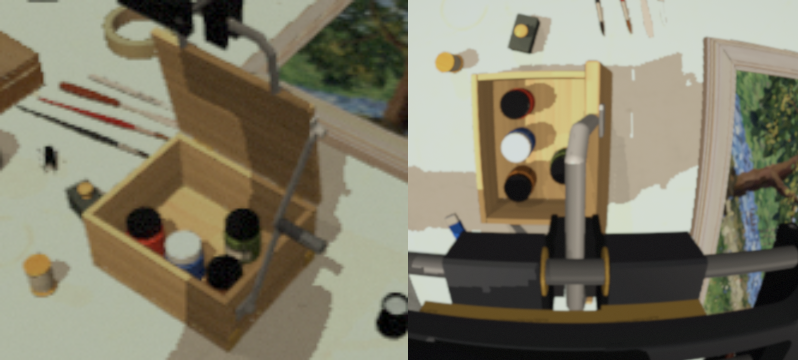

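```bash
cat >>h.py <<'E'
def knobfit(uv,cam="scene"):
    c=env.read_camera(cam)
    K=lambda f:[[-.0475+.0966*np.cos(f),-.151,.05+.0966*np.sin(f)]]
    for f in range(10,81,5):
        q=proj(c,toW(p,K(np.radians(f))))[0];print(f,q.round(1),end=" ")
    print("seen",uv,"locked ang",np.degrees(np.arctan2(83,49.5)))
E
python3 - <<'E'
from h import *
knobfit(np.array([322,246])/2.4+[200,100])
E
```

```text
10 [343.9 208.1] 15 [343.8 206.5] 20 [343.4 205.1] 25 [342.9 203.9] 30 [342.2 202.9] 35 [341.4 202.2] 40 [340.4 201.8] 45 [339.2 201.6] 50 [337.9 201.7] 55 [336.3 202.2] 60 [334.7 202.9] 65 [332.9 203.9] 70 [331.  205.2] 75 [329.  206.8] 80 [326.9 208.6] seen [334.1667 202.5   ] locked ang 59.18876071064976
```

Request:
servo_tool(plan=[{"xyz": [0, 0.2, 0.1], "twist": [0, 0, 0], "jaw": 1}, {"xyz": [0, 0.4, 0.1], "twist": [0, 0, 0], "jaw": 1}, {"xyz": [0, 0.4, 0.1], "twist": [0, 0, 0], "jaw": 1}, {"xyz": [0, 0.4, 0.1], "twist": [0, 0, 0], "jaw": 1}])

```text
time_s: 7.32
tool_pos: [0.6241, 0.0577, 0.4607]
tool_rot: [-179.8, 0.1, 84.9]
force: [-11.9, -4.4, 14.6]
grip_width: 0.0094
grasp_force: 12.0
```

Request:
servo_tool(plan=[{"xyz": [0, 0.2, 0], "twist": [0, 0, 0], "jaw": 1}, {"xyz": [0, 0.4, 0], "twist": [0, 0, 0], "jaw": 1}, {"xyz": [0, 0.4, 0], "twist": [0, 0, 0], "jaw": 1}])

```text
time_s: 7.57
tool_pos: [0.6262, 0.0579, 0.4604]
tool_rot: [-179.4, 0.2, 85.0]
force: [-20.9, -4.9, 18.4]
grip_width: 0.0091
grasp_force: 12.0
```

```bash
python3 - <<'E'
from h import *
import cv2
lid()
a=cv2.imread("pics/s4.png")[:360,:408]
d=env.read_camera("scene")["img"][:,:,::-1]
cv2.imwrite("pics/s5.png",np.hstack([cv2.resize(a[80:340,180:340],None,fx=2.3,fy=2.3),cv2.resize(d[133:242,275:342],None,fx=5.5,fy=5.5)[:598]]))
E
```

```text
[np.float64(0.05063411581685078), np.float64(-0.002128270635435037), np.float64(0.2963563065817285)] [-20.8974  -4.8568  18.41  ] 0.2130569502851573 81.4558780846208
```

Resistance says the stay has stopped the lid. Backing off to check it is locked (it should resist coming down).

Request:
servo_tool(plan=[{"xyz": [0, -0.4, 0.2], "twist": [0, 0, 0], "jaw": 1}, {"xyz": [0, -0.8, 0.3], "twist": [0, 0, 0], "jaw": 1}, {"xyz": [0, -0.8, 0.3], "twist": [0, 0, 0], "jaw": 1}])

```text
time_s: 7.87
tool_pos: [0.6213, 0.0585, 0.4587]
tool_rot: [179.7, -0.0, 84.9]
force: [-3.7, -2.3, 13.6]
grip_width: 0.0093
grasp_force: 12.0
```

Request:
servo_tool(plan=[{"xyz": [0, -0.4, 0], "twist": [0, 0, 0], "jaw": 1}, {"xyz": [0, -0.4, 0], "twist": [0, 0, 0], "jaw": 1}, {"xyz": [0, -0.4, 0], "twist": [0, 0, 0], "jaw": 1}])

```text
time_s: 8.12
tool_pos: [0.6194, 0.0583, 0.4586]
tool_rot: [179.4, -0.1, 84.9]
force: [5.1, -2.0, 9.3]
grip_width: 0.0094
grasp_force: 12.0
```

Locked: pulling back 4 mm builds 5 N of resistance. Relax, release, and lift clear.

Request:
servo_tool(plan=[{"xyz": [0, 0.2, 0.3], "twist": [0, 0, 0], "jaw": 1}, {"xyz": [0, 0.2, 0.3], "twist": [0, 0, 0], "jaw": 0.6}, {"xyz": [0, 0.2, 0.3], "twist": [0, 0, 0], "jaw": 0.45}, {"xyz": [0, 0.2, 0.3], "twist": [0, 0, 0], "jaw": 0.45}, {"xyz": [0, 0.2, 0.3], "twist": [0, 0, 0], "jaw": 0.45}, {"xyz": [0, 0.2, 0.3], "twist": [0, 0, 0], "jaw": 0.45}, {"xyz": [0, 0.2, -2], "twist": [0, 0, 0], "jaw": 0.45}, {"xyz": [0, 0.2, -5], "twist": [0, 0, 0], "jaw": 0.45}, {"xyz": [0, 0.2, -8], "twist": [0, 0, 0], "jaw": 0.45}, {"xyz": [0, 0.2, -8], "twist": [0, 0, 0], "jaw": 0.45}])

```text
time_s: 8.95
tool_pos: [0.6202, 0.0584, 0.5413]
tool_rot: [179.5, -0.1, 84.9]
force: [-0.8, 0.8, -0.1]
grip_width: 0.0472
grasp_force: 0.0
```

```bash
python3 - <<'E'
from h import *
import cv2
y=90+np.degrees(p[2]);R=down(y)*Rn.from_rotvec([0,25,0],degrees=True)
# contact point (l=.170) 75 mm in front of the locked rod axis, above
a=rel(toW(p,[-.060,-.200,.30])[0],R,None,.170)
b=rel(toW(p,[-.060,-.140,.135])[0],R,a,.170)
c=rel(toW(p,[-.003-.022,-.140,.135])[0],R,b,.170)
print(R.inv().apply(toW([0,0,p[2]],[1,0,0])[0]),R.inv().apply([0,0,-1]))
d=env.read_camera("scene")["img"][:,:,::-1]
cv2.imwrite("pics/s6.png",cv2.resize(d[100:250,200:400],None,fx=3,fy=3))
E
```

```text
xyz cm [-26.98 -10.53   8.57] twist [ 0.46 24.86  0.11]
xyz cm [-1.54 -0.   17.49] twist [0. 0. 0.]
xyz cm [0.  3.5 0. ] twist [0. 0. 0.]
[-0.  1.  0.] [-0.4226 -0.      0.9063]
```

View pics/s6.png

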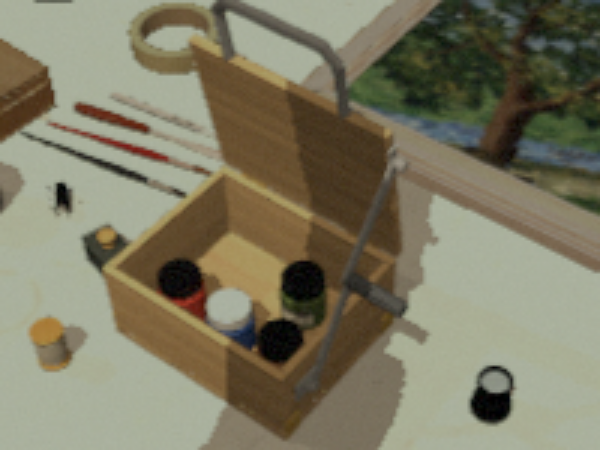

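The lid stands open on the stay alone, with the gripper clear; knob tip at (402,310) in the crop, matching the locked position. Moving to the knob.

Request:
servo_tool(plan=[{"xyz": [-27, -10.5, 0], "twist": [0, 0, 0], "jaw": 1}, {"xyz": [-27, -10.5, 0], "twist": [0, 0, 0], "jaw": 1}, {"xyz": [-27, -10.5, 0], "twist": [0, 0, 0], "jaw": 1}, {"xyz": [-27, -10.5, 0], "twist": [0, 0, 0], "jaw": 1}, {"xyz": [-27, -10.5, 0], "twist": [0, 0, 0], "jaw": 1}, {"xyz": [-27, -10.5, 8.6], "twist": [0, 24.9, 0], "jaw": 1}, {"xyz": [-27, -10.5, 8.6], "twist": [0, 24.9, 0], "jaw": 1}, {"xyz": [-27, -10.5, 8.6], "twist": [0, 24.9, 0], "jaw": 1}, {"xyz": [-27, -10.5, 8.6], "twist": [0, 24.9, 0], "jaw": 1}, {"xyz": [-27, -10.5, 8.6], "twist": [0, 24.9, 0], "jaw": 1}])

```text
time_s: 9.83
tool_pos: [0.4891, -0.2059, 0.4457]
tool_rot: [-179.6, -25.2, 84.3]
force: [-0.5, -0.8, -0.0]
grip_width: 0.0009
grasp_force: 0.0
```

Request:
servo_tool(plan=[{"xyz": [0, 0, 0], "twist": [0, 0, 0], "jaw": 1}, {"xyz": [0, 0, 0], "twist": [0, 0, 0], "jaw": 1}])

```text
time_s: 10.0
tool_pos: [0.4919, -0.2005, 0.4501]
tool_rot: [179.9, -24.8, 85.1]
force: [-0.2, 0.9, 1.0]
grip_width: 0.0006
grasp_force: 0.0
```

```bash
python3 - <<'E'
from h import *
y=90+np.degrees(p[2]);R=down(y)*Rn.from_rotvec([0,25,0],degrees=True)
rel(toW(p,[-.060,-.200,.30])[0],R,None,.170)
rel(toW(p,[-.055,-.140,.135])[0],R,None,.170)
E
```

```text
xyz cm [ 0.14  0.01 -0.37] twist [0.01 0.19 0.17]
xyz cm [-1.34  0.5  17.12] twist [0.01 0.19 0.17]
```

Request:
servo_tool(plan=[{"xyz": [-1.3, 0.5, 3], "twist": [0, 0, 0], "jaw": 1}, {"xyz": [-1.3, 0.5, 7], "twist": [0, 0, 0], "jaw": 1}, {"xyz": [-1.3, 0.5, 11], "twist": [0, 0, 0], "jaw": 1}, {"xyz": [-1.3, 0.5, 15], "twist": [0, 0, 0], "jaw": 1}, {"xyz": [-1.3, 0.5, 17], "twist": [0, 0, 0], "jaw": 1}, {"xyz": [-1.3, 0.5, 17], "twist": [0, 0, 0], "jaw": 1}, {"xyz": [-1.3, 0.5, 17], "twist": [0, 0, 0], "jaw": 1}])

```text
time_s: 10.58
tool_pos: [0.5022, -0.1412, 0.2906]
tool_rot: [179.9, -24.9, 85.1]
force: [0.1, -0.2, 1.0]
grip_width: 0.0002
grasp_force: 0.0
```

Request:
servo_tool(plan=[{"xyz": [0, 0.9, 0], "twist": [0, 0, 0], "jaw": 1}, {"xyz": [0, 1.8, 0], "twist": [0, 0, 0], "jaw": 1}, {"xyz": [0, 2.4, 0], "twist": [0, 0, 0], "jaw": 1}, {"xyz": [0, 2.4, 0], "twist": [0, 0, 0], "jaw": 1}])

```text
time_s: 10.92
tool_pos: [0.5274, -0.146, 0.2912]
tool_rot: [179.8, -24.9, 84.9]
force: [0.8, 0.2, 0.4]
grip_width: 0.0004
grasp_force: 0.0
```

```bash
python3 - <<'E'
from h import *
import cv2
o=env.get_obs();print(o["force"])
d=env.read_camera("scene")["img"][:,:,::-1];t=env.read_camera("top")["img"][:,:,::-1]
cv2.imwrite("pics/s7.png",np.hstack([cv2.resize(d[100:250,230:390],None,fx=2.5,fy=2.5),cv2.resize(t[130:280,230:390],None,fx=2.5,fy=2.5)]))
E
```

```text
[0.7705 0.2481 0.4458]
```

View pics/s7.png

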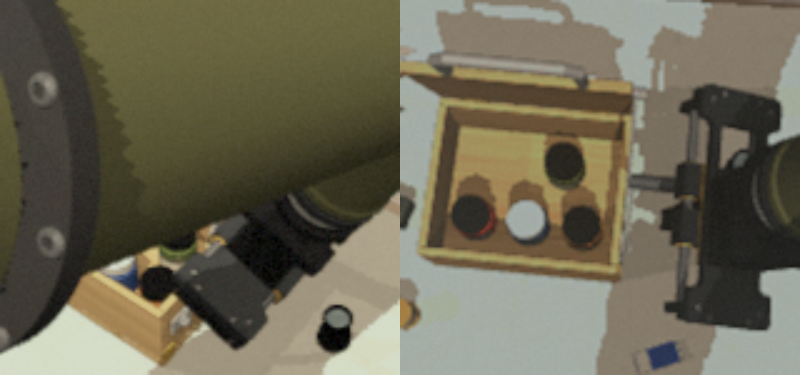

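In the top view the knob (650,182) lies just behind the closed fingers (about 690,210). Pushing slowly.

Request:
servo_tool(plan=[{"xyz": [0, 0.3, 0], "twist": [0, 0, 0], "jaw": 1}, {"xyz": [0, 0.6, 0], "twist": [0, 0, 0], "jaw": 1}, {"xyz": [0, 0.9, 0], "twist": [0, 0, 0], "jaw": 1}, {"xyz": [0, 1.2, 0], "twist": [0, 0, 0], "jaw": 1}, {"xyz": [0, 1.2, 0], "twist": [0, 0, 0], "jaw": 1}])

```text
time_s: 11.43
tool_pos: [0.5378, -0.1463, 0.2898]
tool_rot: [180.0, -24.9, 84.9]
force: [-0.1, 0.3, 0.5]
grip_width: 0.0006
grasp_force: 0.0
```

Request:
servo_tool(plan=[{"xyz": [0, 0.3, 0.1], "twist": [0, 0, 0], "jaw": 1}, {"xyz": [0, 0.6, 0.2], "twist": [0, 0, 0], "jaw": 1}, {"xyz": [0, 0.9, 0.3], "twist": [0, 0, 0], "jaw": 1}, {"xyz": [0, 0.9, 0.3], "twist": [0, 0, 0], "jaw": 1}])

```text
time_s: 11.77
tool_pos: [0.5465, -0.1459, 0.2865]
tool_rot: [-179.9, -24.9, 84.9]
force: [-1.0, -1.8, -0.5]
grip_width: 0.0001
grasp_force: 0.5
```

Request:
servo_tool(plan=[{"xyz": [-0.1, 0.4, 0.2], "twist": [0, 0, 0], "jaw": 1}, {"xyz": [-0.2, 0.8, 0.4], "twist": [0, 0, 0], "jaw": 1}, {"xyz": [-0.3, 1.2, 0.6], "twist": [0, 0, 0], "jaw": 1}, {"xyz": [-0.3, 1.2, 0.6], "twist": [0, 0, 0], "jaw": 1}])

```text
time_s: 12.1
tool_pos: [0.5582, -0.1471, 0.2791]
tool_rot: [-179.9, -24.9, 84.8]
force: [-2.1, -0.1, -2.0]
grip_width: 0.0007
grasp_force: 1.3
```

```bash
python3 - <<'E'
from h import *
import cv2
a=cv2.imread("pics/s7.png")[:,400:]
t=env.read_camera("top")["img"][:,:,::-1];cv2.imwrite("pics/t8.png",t)
b=cv2.resize(t[130:280,230:390],None,fx=2.5,fy=2.5)
print(env.get_obs()["force"])
# lid/loop bar (bright grey row) vertical shift near its middle between the two frames
g=[cv2.cvtColor(i[40:110,30:230],cv2.COLOR_BGR2GRAY).astype(np.float32) for i in(a,b)]
print(cv2.phaseCorrelate(*g))
E
```

```text
[-2.8702 -1.0661 -2.4483]
((-0.020211716695470727, 0.44083955400103036), 0.4519065300623576)
```

Request:
servo_tool(plan=[{"xyz": [-0.1, 0.4, 0.2], "twist": [0, 0, 0], "jaw": 1}, {"xyz": [-0.2, 0.8, 0.4], "twist": [0, 0, 0], "jaw": 1}, {"xyz": [-0.3, 1.2, 0.7], "twist": [0, 0, 0], "jaw": 1}, {"xyz": [-0.4, 1.6, 1.0], "twist": [0, 0, 0], "jaw": 1}, {"xyz": [-0.4, 1.6, 1.0], "twist": [0, 0, 0], "jaw": 1}])

```text
time_s: 12.57
tool_pos: [0.5723, -0.1481, 0.267]
tool_rot: [-179.5, -24.9, 84.8]
force: [-7.6, -0.6, -4.9]
grip_width: 0.0005
grasp_force: 3.5
```

```bash
cat >>h.py <<'E'
import cv2
def lidshift(n):
    a=cv2.imread("pics/s7.png")[:,400:]
    t=env.read_camera("top")["img"][:,:,::-1];cv2.imwrite(f"pics/{n}.png",t)
    b=cv2.resize(t[130:280,230:390],None,fx=2.5,fy=2.5)
    g=[cv2.cvtColor(i,cv2.COLOR_BGR2GRAY) for i in(a,b)]
    m=cv2.matchTemplate(g[1][0:200,0:260],g[0][50:90,40:200],cv2.TM_CCOEFF_NORMED)
    _,s,_,l=cv2.minMaxLoc(m);print("lid bar shift px",(l[0]-40)/2.5,(l[1]-50)/2.5,s,env.get_obs()["force"])
E
python3 -c "
from h import *
lidshift('t9')"
```

```text
lid bar shift px 7.6 5.2 0.7431358098983765 [-7.6022  0.6726 -5.5388]
```

The lid is following. The knob has moved about 20° and the lid should be below 60°, so I'll withdraw the finger and watch it sink.

Request:
servo_tool(plan=[{"xyz": [-0.1, 0.3, 0.4], "twist": [0, 0, 0], "jaw": 1}, {"xyz": [-0.2, 0.5, 0.8], "twist": [0, 0, 0], "jaw": 1}, {"xyz": [-0.2, 0.5, 0.8], "twist": [0, 0, 0], "jaw": 1}, {"xyz": [-0.2, 0.5, 0.8], "twist": [0, 0, 0], "jaw": 1}])

```text
time_s: 12.95
tool_pos: [0.5775, -0.1481, 0.2597]
tool_rot: [-179.6, -24.8, 84.7]
force: [-7.1, -2.6, -3.7]
grip_width: 0.0007
grasp_force: 3.6
```

Request:
servo_tool(plan=[{"xyz": [0, -1.5, 0], "twist": [0, 0, 0], "jaw": 1}, {"xyz": [0, -4, 0], "twist": [0, 0, 0], "jaw": 1}, {"xyz": [-2, -5, -4], "twist": [0, 0, 0], "jaw": 1}, {"xyz": [-4, -5, -8], "twist": [0, 0, 0], "jaw": 1}, {"xyz": [-7, -5, -12], "twist": [0, 0, 0], "jaw": 1}, {"xyz": [-10, -5, -16], "twist": [0, 0, 0], "jaw": 1}, {"xyz": [-10, -5, -16], "twist": [0, 0, 0], "jaw": 1}])

```text
time_s: 13.53
tool_pos: [0.5154, -0.3048, 0.3678]
tool_rot: [179.6, -24.6, 84.7]
force: [0.2, -1.6, -0.2]
grip_width: 0.0005
grasp_force: 0.0
```

```bash
cat >>h.py <<'E'
def lidtop(n):
    """fit lid angle by where the front edge line would be: mean brightness change between frames"""
    t=env.read_camera("top");im=t["img"][:,:,::-1];cv2.imwrite(f"pics/{n}.png",im);return t,im
E
python3 - <<'E'
from h import *
a,i1=lidtop("u1");d1=env.read_camera("scene")["img"]
import time
t,i2=lidtop("u2");print(env.get_obs()["time_s"])
# project loop bar ends for angles
for th in range(0,85,10):
    r=.21506;b=np.radians(th+1.3);print(th,proj(t,toW(p,[[.0775-r*np.cos(b),.043,.085+r*np.sin(b)],[.0775-r*np.cos(b),-.043,.085+r*np.sin(b)]])).round(0).tolist())
E
```

```text
13.6833
0 [[256.0, 260.0], [293.0, 263.0]]
10 [[253.0, 257.0], [292.0, 261.0]]
20 [[251.0, 251.0], [291.0, 255.0]]
30 [[249.0, 241.0], [291.0, 245.0]]
40 [[247.0, 228.0], [291.0, 232.0]]
50 [[246.0, 212.0], [291.0, 216.0]]
60 [[246.0, 194.0], [292.0, 198.0]]
70 [[247.0, 174.0], [294.0, 178.0]]
80 [[249.0, 154.0], [296.0, 158.0]]
```

Request:
servo_tool(plan=[{"xyz": [0, 0, 0], "twist": [0, 0, 0], "jaw": 1}, {"xyz": [0, 0, 0], "twist": [0, 0, 0], "jaw": 1}, {"xyz": [0, 0, 0], "twist": [0, 0, 0], "jaw": 1}, {"xyz": [0, 0, 0], "twist": [0, 0, 0], "jaw": 1}, {"xyz": [0, 0, 0], "twist": [0, 0, 0], "jaw": 1}, {"xyz": [0, 0, 0], "twist": [0, 0, 0], "jaw": 1}, {"xyz": [0, 0, 0], "twist": [0, 0, 0], "jaw": 1}, {"xyz": [0, 0, 0], "twist": [0, 0, 0], "jaw": 1}, {"xyz": [0, 0, 0], "twist": [0, 0, 0], "jaw": 1}, {"xyz": [0, 0, 0], "twist": [0, 0, 0], "jaw": 1}])

```text
time_s: 14.52
tool_pos: [0.5155, -0.2998, 0.3645]
tool_rot: [-180.0, -24.9, 84.9]
force: [-0.0, -0.2, -0.4]
grip_width: 0.0004
grasp_force: 0.0
```

```bash
cat >>h.py <<'E'
def ang(cam,im,ref):
    """lid angle: rectify the lid+loop plane at each angle, correlate with the shut picture"""
    def rect(img,th):
        b=np.radians(th);q=[]
        for s,y in((.225,.06),(.225,-.06),(.14,-.06),(.14,.06)):
            q.append([.0775-s*np.cos(b)+.007*np.sin(b),y,.085+s*np.sin(b)+.007*np.cos(b)])
        H=cv2.getPerspectiveTransform(np.float32(proj(cam,toW(p,q))),np.float32([[0,0],[120,0],[120,85],[0,85]]))
        return cv2.cvtColor(cv2.warpPerspective(img,H,(120,85)),cv2.COLOR_BGR2GRAY)
    r0=rect(ref,0)
    s=[(cv2.matchTemplate(rect(im,th),r0[8:-8,8:-8],cv2.TM_CCOEFF_NORMED)[4:13,4:13].max(),th) for th in range(0,86,2)]
    print(sorted(s,reverse=True)[:4])
E
python3 - <<'E'
from h import *
ref=cv2.imread("pics/top0.png");rs=cv2.imread("pics/scene0.png")
t,im=lidtop("u3");print(env.get_obs()["time_s"])
for n in("u1","u3"):ang(t,cv2.imread(f"pics/{n}.png"),ref)
c=env.read_camera("scene");im=c["img"][:,:,::-1].copy();cv2.imwrite("pics/sc3.png",im);ang(c,im,rs)
E
```

```text
14.5667
[(np.float32(0.77164936), 0), (np.float32(0.7714524), 2), (np.float32(0.77085525), 4), (np.float32(0.7667804), 6)]
[(np.float32(0.77137804), 0), (np.float32(0.7710969), 2), (np.float32(0.7706554), 4), (np.float32(0.76668996), 6)]
[(np.float32(0.080979675), 80), (np.float32(0.06378921), 82), (np.float32(0.016889196), 46), (np.float32(0.011108707), 84)]
```

```bash
python3 - <<'E'
import cv2,numpy as np
f=lambda n,r:cv2.resize(cv2.imread(f"pics/{n}.png")[r[0]:r[1],r[2]:r[3]],(395,290),interpolation=cv2.INTER_CUBIC)
T=(150,280,210,387);S=(130,260,210,387)
cv2.imwrite("pics/v.png",np.vstack([np.hstack([f("top0",T),f("u1",T)]),np.hstack([f("u3",T),f("sc3",S)])]))
E
```

```text
(no output)
```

View pics/v.png

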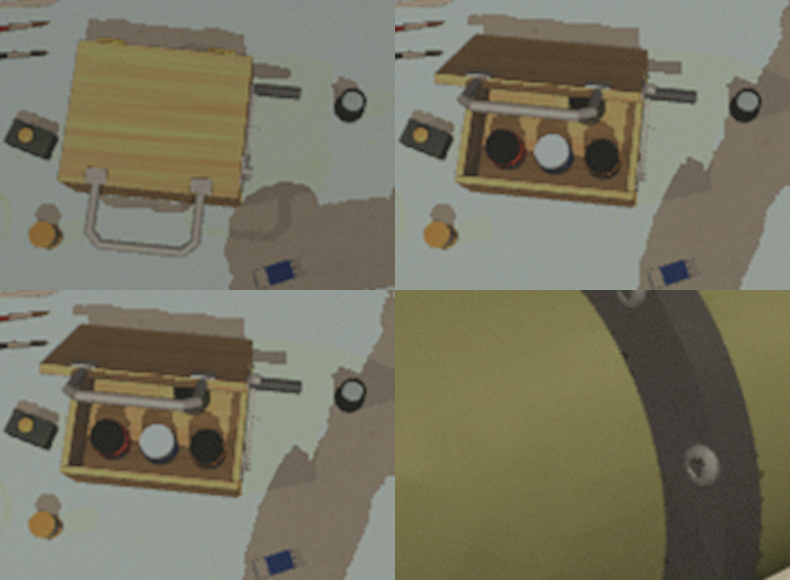

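Top views u1 and u3: loop bar at crop row ≈109, i.e. image row 199. So the knee is broken and the lid rests near 58°, hardly sinking. I'll take the loop again and guide it shut.

```bash
python3 - <<'E'
from h import *
y=90+np.degrees(p[2]);R=down(y)
B=np.array([.0775-.21506*np.cos(np.radians(59.7)),0,.085+.21506*np.sin(np.radians(59.7))])
a=rel(toW(p,B+[0,-.22,.12])[0],R)
b=rel(toW(p,B+[0,0,.12])[0],R,a)
c=rel(toW(p,B)[0],R,b)
E
```

```text
xyz cm [ 21.46  -0.34 -11.  ] twist [  0.   -24.89  -0.02]
xyz cm [22. -0. -0.] twist [0. 0. 0.]
xyz cm [ 0. -0. 12.] twist [0. 0. 0.]
```

Request:
servo_tool(plan=[{"xyz": [21.5, -0.3, -11], "twist": [0, -24.9, 0], "jaw": 0.45}, {"xyz": [21.5, -0.3, -11], "twist": [0, -24.9, 0], "jaw": 0.45}, {"xyz": [21.5, -0.3, -11], "twist": [0, -24.9, 0], "jaw": 0.45}, {"xyz": [21.5, -0.3, -11], "twist": [0, -24.9, 0], "jaw": 0.45}, {"xyz": [21.5, -0.3, -11], "twist": [0, -24.9, 0], "jaw": 0.45}, {"xyz": [21.5, -0.3, -11], "twist": [0, -24.9, 0], "jaw": 0.45}, {"xyz": [21.5, -0.3, -11], "twist": [0, -24.9, 0], "jaw": 0.45}, {"xyz": [21.5, -0.3, -11], "twist": [0, -24.9, 0], "jaw": 0.45}])

```text
time_s: 15.28
tool_pos: [0.5262, -0.1492, 0.5569]
tool_rot: [179.8, 0.1, 85.1]
force: [-0.1, 0.1, 0.0]
grip_width: 0.0439
grasp_force: 0.0
```

```bash
python3 - <<'E'
from h import *
y=90+np.degrees(p[2]);R=down(y)
t,im=lidtop("u4")
g=cv2.cvtColor(im,cv2.COLOR_BGR2GRAY).astype(int)
g3=cv2.cvtColor(cv2.imread("pics/u3.png"),cv2.COLOR_BGR2GRAY)
m=cv2.matchTemplate(g.astype(np.uint8)[170:270,235:305],g3[190:206,245:295],cv2.TM_CCOEFF_NORMED);print(cv2.minMaxLoc(m),"expected (10,20) if unmoved")
B=np.array([.0775-.21506*np.cos(np.radians(59.7)),0,.085+.21506*np.sin(np.radians(59.7))])
rel(toW(p,B+[0,0,.12])[0],R)
E
```

```text
(-0.5560289621353149, 0.9981167912483215, (0, 45), (10, 20)) expected (10,20) if unmoved
xyz cm [21.95 -0.02  0.  ] twist [0.03 0.06 0.02]
```

Lid unmoved. Go above the loop, then descend and grasp.

Request:
servo_tool(plan=[{"xyz": [22, 0, 0], "twist": [0, 0, 0], "jaw": 0.45}, {"xyz": [22, 0, 0], "twist": [0, 0, 0], "jaw": 0.45}, {"xyz": [22, 0, 0], "twist": [0, 0, 0], "jaw": 0.45}, {"xyz": [22, 0, 0], "twist": [0, 0, 0], "jaw": 0.45}, {"xyz": [22, 0, 0], "twist": [0, 0, 0], "jaw": 0.45}, {"xyz": [22, 0, 0], "twist": [0, 0, 0], "jaw": 0.45}, {"xyz": [22, 0, 4], "twist": [0, 0, 0], "jaw": 0.45}, {"xyz": [22, 0, 8], "twist": [0, 0, 0], "jaw": 0.45}, {"xyz": [22, 0, 8], "twist": [0, 0, 0], "jaw": 0.45}])

```text
time_s: 16.08
tool_pos: [0.5429, 0.0651, 0.4642]
tool_rot: [-179.0, 0.2, 84.8]
force: [-1.5, -0.5, -1.3]
grip_width: 0.0478
grasp_force: 0.0
```

Request:
servo_tool(plan=[{"xyz": [0, 0, 1.5], "twist": [0, 0, 0], "jaw": 0.45}, {"xyz": [0, 0, 3], "twist": [0, 0, 0], "jaw": 0.45}, {"xyz": [0, 0, 4], "twist": [0, 0, 0], "jaw": 0.45}, {"xyz": [0, 0, 4], "twist": [0, 0, 0], "jaw": 0.45}])

```text
time_s: 16.42
tool_pos: [0.5456, 0.066, 0.4334]
tool_rot: [-179.8, 0.0, 84.7]
force: [-0.6, -0.6, -0.1]
grip_width: 0.0477
grasp_force: 0.0
```

Request:
servo_tool(plan=[{"xyz": [0, 0, 0], "twist": [0, 0, 0], "jaw": 1}, {"xyz": [0, 0, 0], "twist": [0, 0, 0], "jaw": 1}, {"xyz": [0, 0, 0], "twist": [0, 0, 0], "jaw": 1}, {"xyz": [0, 0, 0], "twist": [0, 0, 0], "jaw": 1}, {"xyz": [0, 0, 0], "twist": [0, 0, 0], "jaw": 1}, {"xyz": [0, 0, 0], "twist": [0, 0, 0], "jaw": 1}, {"xyz": [0, 0, 0], "twist": [0, 0, 0], "jaw": 1}, {"xyz": [0, 0, 0], "twist": [0, 0, 0], "jaw": 1}], newtons=12)

```text
time_s: 17.08
tool_pos: [0.5455, 0.0677, 0.435]
tool_rot: [180.0, 0.0, 84.9]
force: [-0.4, 0.1, 1.3]
grip_width: 0.0094
grasp_force: 12.0
```

```bash
python3 -c "
from h import *
lid()
a0=np.radians(59.7);r=.21506
for t in range(58,-2,-4):
    a=np.radians(t+1.3);print(t,'y %.2f z %.2f'%(100*r*(np.cos(a0)-np.cos(a)),100*r*(np.sin(a0)-np.sin(a))))
"
```

```text
[np.float64(-0.030636876912747486), np.float64(0.0003967557170819237), np.float64(0.2710364696075783)] [-0.4108  0.1046  1.2523] 0.2151816724827979 58.53197258095906
58 y -0.13 z 0.08
54 y -1.39 z 0.89
50 y -2.60 z 1.78
46 y -3.73 z 2.76
42 y -4.80 z 3.82
38 y -5.79 z 4.95
34 y -6.70 z 6.14
30 y -7.53 z 7.40
26 y -8.26 z 8.70
22 y -8.90 z 10.06
18 y -9.45 z 11.46
14 y -9.89 z 12.89
10 y -10.24 z 14.35
6 y -10.48 z 15.84
2 y -10.62 z 17.33
```

The loop is held. Guiding it down along the arc.

Request:
servo_tool(plan=[{"xyz": [0, -0.65, 0.4], "twist": [0, 0, 0], "jaw": 1}, {"xyz": [0, -1.4, 0.9], "twist": [0, 0, 0], "jaw": 1}, {"xyz": [0, -2.3, 1.55], "twist": [0, 0, 0], "jaw": 1}, {"xyz": [0, -3.15, 2.25], "twist": [0, 0, 0], "jaw": 1}, {"xyz": [0, -4.0, 3.0], "twist": [0, 0, 0], "jaw": 1}, {"xyz": [0, -4.8, 3.82], "twist": [0, 0, 0], "jaw": 1}, {"xyz": [0, -5.55, 4.65], "twist": [0, 0, 0], "jaw": 1}, {"xyz": [0, -6.25, 5.55], "twist": [0, 0, 0], "jaw": 1}, {"xyz": [0, -6.7, 6.15], "twist": [0, 0, 0], "jaw": 1}, {"xyz": [0, -6.7, 6.15], "twist": [0, 0, 0], "jaw": 1}])

```text
time_s: 17.92
tool_pos: [0.4775, 0.0743, 0.3718]
tool_rot: [-180.0, 0.0, 84.9]
force: [2.2, 2.8, -3.2]
grip_width: 0.0096
grasp_force: 12.0
```

Request:
servo_tool(plan=[{"xyz": [0, -0.6, 0.9], "twist": [0, 0, 0], "jaw": 1}, {"xyz": [0, -1.2, 1.9], "twist": [0, 0, 0], "jaw": 1}, {"xyz": [0, -1.7, 2.9], "twist": [0, 0, 0], "jaw": 1}, {"xyz": [0, -2.2, 3.9], "twist": [0, 0, 0], "jaw": 1}, {"xyz": [0, -2.6, 4.95], "twist": [0, 0, 0], "jaw": 1}, {"xyz": [0, -2.95, 6.05], "twist": [0, 0, 0], "jaw": 1}, {"xyz": [0, -3.2, 6.8], "twist": [0, 0, 0], "jaw": 1}, {"xyz": [0, -3.2, 6.8], "twist": [0, 0, 0], "jaw": 1}])

```text
time_s: 18.58
tool_pos: [0.4467, 0.0769, 0.3036]
tool_rot: [180.0, -0.1, 84.9]
force: [4.0, 4.4, -1.7]
grip_width: 0.0096
grasp_force: 12.0
```

```bash
python3 -c "
from h import *
lid()"
```

```text
[np.float64(-0.12992306047797422), np.float64(0.0006614273572680095), np.float64(0.13956345651923432)] [ 4.0358  4.4345 -1.6966] 0.2144795953124113 13.437993118685208
```

Request:
servo_tool(plan=[{"xyz": [0.15, -0.15, 0.9], "twist": [0, 0, 0], "jaw": 1}, {"xyz": [0.15, -0.3, 1.8], "twist": [0, 0, 0], "jaw": 1}, {"xyz": [0.15, -0.4, 2.7], "twist": [0, 0, 0], "jaw": 1}, {"xyz": [0.15, -0.5, 3.6], "twist": [0, 0, 0], "jaw": 1}, {"xyz": [0.15, -0.55, 4.2], "twist": [0, 0, 0], "jaw": 1}, {"xyz": [0.15, -0.55, 4.6], "twist": [0, 0, 0], "jaw": 1}, {"xyz": [0.15, -0.55, 4.6], "twist": [0, 0, 0], "jaw": 1}])

```text
time_s: 19.17
tool_pos: [0.441, 0.0779, 0.258]
tool_rot: [-179.8, 0.0, 84.9]
force: [-1.8, -1.4, -1.3]
grip_width: 0.0091
grasp_force: 12.0
```

Request:
servo_tool(plan=[{"xyz": [0, 0, 0.2], "twist": [0, 0, 0], "jaw": 1}, {"xyz": [0, 0, 0.4], "twist": [0, 0, 0], "jaw": 1}, {"xyz": [0, 0, 0.5], "twist": [0, 0, 0], "jaw": 1}, {"xyz": [0, 0, 0.5], "twist": [0, 0, 0], "jaw": 1}])

```text
time_s: 19.5
tool_pos: [0.441, 0.0782, 0.2546]
tool_rot: [-179.8, 0.1, 84.8]
force: [-6.5, -3.3, 7.5]
grip_width: 0.0095
grasp_force: 12.0
```

Request:
servo_tool(plan=[{"xyz": [0, -0.1, 0.2], "twist": [0, 0, 0], "jaw": 1}, {"xyz": [0, -0.1, 0.2], "twist": [0, 0, 0], "jaw": 1}, {"xyz": [0, -0.1, 0.2], "twist": [0, 0, 0], "jaw": 1}])

```text
time_s: 19.75
tool_pos: [0.4407, 0.0785, 0.2535]
tool_rot: [-180.0, 0.1, 84.8]
force: [-7.4, -3.4, 13.0]
grip_width: 0.0094
grasp_force: 12.0
```

Request:
servo_tool(plan=[{"xyz": [0, 0, -0.2], "twist": [0, 0, 0], "jaw": 1}, {"xyz": [0, 0, -0.2], "twist": [0, 0, 0], "jaw": 0.45}, {"xyz": [0, 0, -0.2], "twist": [0, 0, 0], "jaw": 0.45}, {"xyz": [0, 0, -0.2], "twist": [0, 0, 0], "jaw": 0.45}, {"xyz": [0, 0, -0.2], "twist": [0, 0, 0], "jaw": 0.45}, {"xyz": [0, 0, -2], "twist": [0, 0, 0], "jaw": 0.45}, {"xyz": [0, 0, -5], "twist": [0, 0, 0], "jaw": 0.45}, {"xyz": [0, 0, -9], "twist": [0, 0, 0], "jaw": 0.45}, {"xyz": [0, 0, -13], "twist": [0, 0, 0], "jaw": 0.45}, {"xyz": [0, 0, -13], "twist": [0, 0, 0], "jaw": 0.45}])

```text
time_s: 20.58
tool_pos: [0.443, 0.08, 0.3895]
tool_rot: [179.3, -0.0, 84.9]
force: [1.6, -0.2, -0.1]
grip_width: 0.0472
grasp_force: 0.0
```

Request:
servo_tool(plan=[{"xyz": [-30, 0, -5], "twist": [0, 0, 0], "jaw": 0.45}, {"xyz": [-30, 0, -5], "twist": [0, 0, 0], "jaw": 0.45}, {"xyz": [-30, 0, -5], "twist": [0, 0, 0], "jaw": 0.45}, {"xyz": [-30, 0, -5], "twist": [0, 0, 0], "jaw": 0.45}, {"xyz": [-30, 0, -5], "twist": [0, 0, 0], "jaw": 0.45}, {"xyz": [-30, 0, -5], "twist": [0, 0, 0], "jaw": 0.45}, {"xyz": [-30, 0, -5], "twist": [0, 0, 0], "jaw": 0.45}, {"xyz": [-30, 0, -5], "twist": [0, 0, 0], "jaw": 0.45}, {"xyz": [-30, 0, -5], "twist": [0, 0, 0], "jaw": 0.45}, {"xyz": [-30, 0, -5], "twist": [0, 0, 0], "jaw": 0.45}])

```text
time_s: 21.42
tool_pos: [0.4139, -0.2202, 0.432]
tool_rot: [180.0, -0.1, 84.8]
force: [0.7, 0.4, -0.8]
grip_width: 0.0479
grasp_force: 0.0
```

```bash
python3 - <<'E'
from h import *
print(env.get_obs()["joint_velocities"])
for n,w in(("top",(155,275,225,355)),("scene",(145,250,215,360))):
    r=cv2.imread(f"pics/{n}0.png");c=env.read_camera(n)["img"][:,:,::-1];cv2.imwrite(f"pics/{n}_end.png",c)
    a=cv2.cvtColor(r,cv2.COLOR_BGR2GRAY);b=cv2.cvtColor(np.ascontiguousarray(c),cv2.COLOR_BGR2GRAY)
    m=cv2.matchTemplate(b[w[0]-8:w[1]+8,w[2]-8:w[3]+8],a[w[0]:w[1],w[2]:w[3]],cv2.TM_CCOEFF_NORMED);print(n,cv2.minMaxLoc(m)[1::2])
    if n=="top": # loop bar alone
        m=cv2.matchTemplate(b[245:280,245:310],a[250:268,250:302],cv2.TM_CCOEFF_NORMED);print("loop",cv2.minMaxLoc(m)[1::2],"expect 5,5")
E
```

```text
[-1.3168 -1.0558 -2.4059  0.9304 -0.6283  0.2692  0.0105]
top (0.4321327209472656, (8, 8))
loop (0.48499277234077454, (5, 5)) expect 5,5
scene (0.35377922654151917, (8, 8))
```

Request:
servo_tool(plan=[{"xyz": [-42, -20, 2], "twist": [0, 0, 35], "jaw": 0.2}, {"xyz": [-42, -20, 2], "twist": [0, 0, 35], "jaw": 0}, {"xyz": [-42, -20, 2], "twist": [0, 0, 35], "jaw": 0}, {"xyz": [-42, -20, 2], "twist": [0, 0, 35], "jaw": 0}, {"xyz": [-42, -20, 2], "twist": [0, 0, 35], "jaw": 0}, {"xyz": [-42, -20, 2], "twist": [0, 0, 69], "jaw": 0}, {"xyz": [-42, -20, 2], "twist": [0, 0, 69], "jaw": 0}, {"xyz": [-42, -20, 2], "twist": [0, 0, 69], "jaw": 0}, {"xyz": [-42, -20, 2], "twist": [0, 0, 69], "jaw": 0}, {"xyz": [-42, -20, 2], "twist": [0, 0, 69], "jaw": 0}])

```text
time_s: 22.35
tool_pos: [0.2026, -0.5787, 0.4145]
tool_rot: [180.0, -0.0, 15.7]
force: [-0.0, -0.9, 1.2]
grip_width: 0.0868
grasp_force: 0.0
```

Request:
servo_tool(plan=[{"xyz": [-15, -4, 0], "twist": [0, 0, 0], "jaw": 0}, {"xyz": [-15, -4, 0], "twist": [0, 0, 0], "jaw": 0}, {"xyz": [-10, -4, 0], "twist": [0, 0, 0], "jaw": 0}])

```text
time_s: 22.6
tool_pos: [0.0909, -0.5685, 0.4132]
tool_rot: [-179.9, 0.1, 15.7]
force: [-1.4, -0.9, -0.3]
grip_width: 0.087
grasp_force: 0.0
```

```bash
python3 - <<'E'
from h import *
o=env.get_obs();print(o["tool_pos"],o["tool_rot"])
for n,w in(("top",(155,275,225,355)),("scene",(145,250,215,360)),("scene",(185,235,218,285)),("top",(245,270,242,305))):
    r=cv2.imread(f"pics/{n}0.png");c=env.read_camera(n)["img"][:,:,::-1]
    a=cv2.cvtColor(r,cv2.COLOR_BGR2GRAY);b=cv2.cvtColor(np.ascontiguousarray(c),cv2.COLOR_BGR2GRAY)
    m=cv2.matchTemplate(b[w[0]-8:w[1]+8,w[2]-8:w[3]+8],a[w[0]:w[1],w[2]:w[3]],cv2.TM_CCOEFF_NORMED);print(n,cv2.minMaxLoc(m)[1::2])
    print(cv2.phaseCorrelate(*[np.float32(i[w[0]:w[1],w[2]:w[3]]) for i in(a,b)]))
E
```

```text
[ 0.0909 -0.5685  0.4132] [-179.931     0.115    15.6882]
top (0.8364840149879456, (8, 8))
((0.5257818937924981, -0.026547129843322637), 0.7566864226776877)
scene (0.9529107809066772, (8, 8))
((0.03098084441243998, -0.055533055067016335), 0.919980233039385)
scene (0.9900343418121338, (8, 8))
((-0.06957207138343335, -0.06604265617410832), 0.993865104979939)
top (0.5374618172645569, (8, 8))
((-0.432513547473917, -0.6584413442891144), 0.3014474141597748)
```

The scene view matches the initial shut picture to within 0.1 px (correlation 0.99 at the loop), so the lid is fully shut.

```bash
python3 -c "
from cell import env
print(env.sign_off())"
```

```text
the job is handed in; nothing more can be done
None
```

I raised the lid until the stay locked and let it stand open on the stay alone. I then broke the knee with the knob, guided the lid fully shut by its loop because it stopped sinking at about 58°, and handed the job in at about 23 s with the robot clear.

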